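Shut and bolt the hide tub

TASK

Close up the clear tub that has the grey hide in it: with the fingertips gently push its sliding cover fully shut by the upright tab, and then push the small steel bolt at its end fully in over the shut cover. Only push, do not pinch the tab or the bolt; leave the other tub that holds the dishes open and unbolted as it is, and leave everything else, in the tubs and around them, where it stands.

Things in the scene. Friction and masses are not known exactly. Their poses are not given: they have to be found in the camera images.
- hide_tub: clear plastic tub fixed to the table, holding the grey hide (the tub to be closed). 230 mm long along its y, 170 wide along x, walls 110 high; origin at the centre of its underside, z up, yaw within 0.25 rad. The +y half of the top is a fixed clear panel; black edge strips rise to 120 mm. A ledge at the -y end (35 mm deep, top 119 mm high) carries a small steel bolt.
- hide_cover (a joint): sliding cover of hide_tub: clear, black-framed, 158 x 120 mm, 4 mm thick, top face 119 mm above the table. Value: m open along the tub's +y; 0 = fully shut over the tub's -y half, against a firm stop; at most 0.105 (lying over the fixed panel). About 2 N of friction; stays where it is left.
- hide_tab (a point): middle of the top edge of the upright black tab on hide_tub's cover: 60 mm along the tub's x, 8 thick along y, rising 26 above the cover. Point 145 mm above the table, axes as the tub's, moves with the cover; shut, it is 75 mm to the -y side of the tub's origin. Pushing its +y face towards -y shuts the cover.
- hide_bolt (a joint): steel bolt of hide_tub. Value: m pushed in along the tub's +y; 0 = drawn back, 0.020 = fully in against a firm stop, its tip over the edge of the shut cover. About 2 N of friction; stays where it is left.
- hide_nub (a point): middle of the top edge of the upright steel nub on hide_tub's bolt: 30 mm along the tub's x, 8 thick along y, rising 22 above the bolt plate. Point 148 mm above the table, axes as the tub's; drawn back, it is 136 mm to the -y side of the tub's origin. Push its -y face towards +y to bolt; on that side only the table and low loose things lie below.
- dish_tub: clear plastic tub fixed to the table, holding the two nested white dishes (stays open). 230 mm long along its y, 170 wide along x, walls 110 high; origin at the centre of its underside, z up, yaw within 0.25 rad. The +y half of the top is a fixed clear panel; black edge strips rise to 120 mm. A ledge at the -y end (35 mm deep, top 119 mm high) carries a small steel bolt.
- dish_cover (a joint): sliding cover of dish_tub: clear, black-framed, 158 x 120 mm, 4 mm thick, top face 119 mm above the table. Value: m open along the tub's +y; 0 = fully shut over the tub's -y half, against a firm stop; at most 0.105 (lying over the fixed panel). About 2 N of friction; stays where it is left.
- dish_tab (a point): middle of the top edge of the upright black tab on dish_tub's cover: 60 mm along the tub's x, 8 thick along y, rising 26 above the cover. Point 145 mm above the table, axes as the tub's, moves with the cover; shut, it is 75 mm to the -y side of the tub's origin. Pushing its +y face towards -y shuts the cover.
- dish_bolt (a joint): steel bolt of dish_tub. Value: m pushed in along the tub's +y; 0 = drawn back, 0.020 = fully in against a firm stop, its tip over the edge of the shut cover. About 2 N of friction; stays where it is left.
- dish_nub (a point): middle of the top edge of the upright steel nub on dish_tub's bolt: 30 mm along the tub's x, 8 thick along y, rising 22 above the bolt plate. Point 148 mm above the table, axes as the tub's; drawn back, it is 136 mm to the -y side of the tub's origin. Push its -y face towards +y to bolt; on that side only the table and low loose things lie below.
- hide: grey plastic reptile hide, a small arch 80 x 66 x 47 mm, loose inside hide_tub on its floor; origin at the centre of its underside
- large_dish: white ceramic dish, 84 mm across, 24 mm high, loose inside dish_tub; origin at the centre of its underside
- small_dish: white ceramic dish, 62 mm across, 28 mm high, nested in the large one; origin at the centre of its underside
- jar: clear glass jar with a steel twist cap, 52 mm across, 85 mm high, loose, standing between the two tubs; origin at the centre of its underside
- tong: black feeding tong, 225 mm long along its x, 40 mm wide, 10 mm high, loose, lying beyond the tubs; origin on the table at mid length
- scoop: steel scoop with a 80 x 60 mm pan and a handle towards its -x, 175 mm long, 26 mm high, loose, lying beyond the tubs; origin under the pan's centre
- mister: white bottle with a black cap, 60 mm across, 150 mm high, loose, standing to the robot's left of the tubs; origin at the centre of its underside
There are look-alikes about, which are no part of the job. Leave any yellow look-alike of the jar alone. Leave any turquoise look-alike of the tong alone.

How it is judged:
On the way, in this order (a step that is already met when the one before it is completed fails the run):
1. the hide tub's cover is pushed fully shut, its bolt still back (value of joint hide_cover below 0.004 m and value of joint hide_bolt below 0.008 m), for 0.2 s.
2. the hide tub's bolt is pushed fully in over the shut cover (value of joint hide_cover below 0.004 m and value of joint hide_bolt above 0.016 m), for 0.2 s.
At the end, for the whole second after the job is handed in: The hide tub's cover stands less than 4 mm open and its bolt is at least 16 mm in of 20; the dish tub's cover and bolt are as they were; no loose thing has moved by 20 mm, and all are at rest (all of step 2 and value of joint dish_cover above 0.05 m and value of joint dish_bolt below 0.008 m and distance of each of hide, large_dish, small_dish, jar, tong, scoop, mister from where it was at the start of the episode below 0.02 m and linear speed of each of hide, large_dish, small_dish, jar, tong, scoop, mister below 0.02 m/s); the robot touches nothing.
It fails at once if the bolt is pushed in more than 10 mm while the cover is still over 8 mm open (value of joint hide_bolt above 0.01 m and value of joint hide_cover above 0.008 m).
It fails at once if the dish tub's cover or bolt is moved by more than 8 mm (distance of any of dish_tab, dish_nub from where it was at the start of the episode above 0.008 m).
It fails at once if a loose thing is lifted or shifted by more than 20 mm (distance of any of hide, large_dish, small_dish, jar, tong, scoop, mister from where it was at the start of the episode above 0.02 m).
It fails at once if the cover or the bolt is pinched or rammed (over 35 N from the fingers) (contact force between the fingers and hide_cover above 35 N or contact force between the fingers and hide_bolt above 35 N).
It also fails if it takes over 38 s, if anything falls off the work surface, if the arm or the gripper's body presses on something with over 40 N, if the wrist force passes 120 N, or if a joint passes its speed limit or range.

ROBOT

A 6-joint arm with a two-finger parallel gripper is mounted at the origin on the work surface. World frame = base frame: x ahead of the robot, y to its left, z up, the work surface at z = 0. Lengths are in m, angles in rad, forces in N, time in s.
With the tool pointing down it reaches from about 0.3 to 0.775 m from the base axis. Payload 14.6 kg.
Tool frame: the origin (TCP) lies between the finger pads; the fingertips stand 14 mm ahead of it and the grasp point (between the pads) lies 5 mm behind it; z points along the fingers, y is the line along which they close (so a half turn about z gives the same grasp; the last joint's range is limited). The gripper opens to 94 mm and grips with 3 to 60 N. Pads are 16 mm wide; open, the fingers measure 119 mm over their backs; the gripper's body (75 mm by 177 mm) begins 78 mm behind the grasp point.
Start: joints at [1.051, 0.3, 1.521, -0, 1.321, -0.067], TCP at [0.241, 0.495, 0.219] pointing down, gripper open.
Joint ranges: [-3.03, 3.03], [-0.79, 2.21], [0.23, 2.52], [-1.04, 4.18], [0, 3.07], [-2.55, 2.55]. Speed limits (rad/s): [2.22, 2.22, 2.57, 3.14, 3.14, 3.14].

INTERFACE

Orientations are given as [roll, pitch, yaw] about the fixed x, y, z axes, in that order (R = Rz(yaw) Ry(pitch) Rx(roll)).
In Python, from station import ctrl gives the robot as it stands. The module is installed in compiled form; this text tells all that it offers.
- The arm moves only by the tool move_arm, never from a script. Its argument "targets" is a list of rows, each a list of 7 numbers: the opening, from -1 (shut) to 1 (fully open), then the shift along the tool's x, y, z in units of 50 mm (1.0 is 50 mm), then the turn, a rotation vector about the tool's x, y, z in rad. A call has 1 to 12 rows; each row is the pose to reach, as a shift and turn from the pose commanded when the call began, along the tool's axes at that moment; what a row does not reach only later rows make up. A row lasts 1/10 s, in which the tool goes at most 50 mm and 8.59 degrees, less where a joint would pass 70% of its speed; a pose out of reach is approached as far as the arm can. A call with a gripper value outside its range is refused whole. The fingers move at their own pace and stop on an object; "grip_force" is the grip in N (left out, the last holds). Time passes only in rows, so rows that repeat a pose let the fingers close. It gives the time, the measured TCP pose, the force, the opening and the grip force at its end, in the units of the state.
- ctrl.get_obs(): the state, without advancing time (a new reading comes with each control period).
- ctrl.camera(name): name is "scene" or "top" or "wrist"; returns (picture, depth): 400x640x3 uint8, red, green, blue; 400x640 float32, m along the optical axis (not along the pixel's ray), 0 where there is no reading.
- ctrl.camera_params(name): a dict with "intrinsics" (3x3 intrinsics, pixels), "rvec" (rotation vector, rad) and "tvec" (3), from world to camera coordinates, as OpenCV has them; the wrist camera has in their place "T_tool_cam" (4x4, takes a point from camera to tool coordinates, whose origin is the TCP and whose axes are the flange's). Camera axes: x right, y down, z forward; pixel columns grow to the right and rows downward; lengths in m; the calibration is good to about 2 mm. The wrist camera is an equidistant fisheye: a pixel r from the principal point sees the ray r / f radians off the axis. A picture is of the moment at which its call begins: read the wrist's pose just before it. camera_params takes no time and is no camera call.
- ctrl.hand_in(): hands the job in; it is judged then, once.
Trained networks look in the newest picture that a camera, given by its name, has taken for a name from the list of things; names that differ only in an ending like _2 or _b are one class to them, and where a whole thing is asked for, a point or a joint stands for the part that bears it (a point fixed in the world has none). Each returns a list of dicts, best first, with "score" (0 to 1); they miss things now and then, are a little off and sometimes report something else, mostly with a low value. They report only what shows in the picture. A call takes as long as a camera call. They do not tell look-alikes from the thing itself.
- ctrl.cut_out(camera, target): "region" (400x640 bool, what is visible of it) and "point" ([column, row] in pixels, amid what is visible of it).
- ctrl.tip_of(camera, target): "point" ([column, row] in pixels: a listed point, or the origin of a listed thing).
The state is a dict: "time_s": time; "qpos": joint angles; "joint_vel": joint speeds; "tau": joint torques, N m; "ee_pos": TCP position; "eef_rot": TCP orientation; "force": force on the tool from outside, world axes, zero at the start; "moment": the same for the moment, N m; "grip_width": finger opening in m; "grip_force": force on a finger pad.
Only numpy, scipy, OpenCV 4.12 (cv2) and the standard library are available. Lean on these libraries where they do the work, as an engineer would, in place of code of your own. Each camera call takes 0.05 s, during which the arm holds its last target. There are 200 camera calls.

## Working session

There is one attempt and no reset: what is moved stays moved. The work goes in short steps, Python scripts to look and compute and a tool call to move; the robot and the scene stay as the last step left them, time stands still between calls to the robot, and variables do not carry over. Pictures are saved under pics/ and viewed, at most 10 in all, crops included, and the job is handed in when it is done.

Besides the shell and the picture viewer there is one more tool, called as name(argument=value, ...), one argument or row to a line, values as JSON. move_arm: Moves the arm, as the interface text tells. Its arguments: {"type":"object","properties":{"targets":{"type":"array"},"grip_force":{"type":"number"}},"required":["targets"]}

```bash
mkdir -p pics; cat > h.py <<'E'
import numpy as np,cv2
from station import ctrl
def P(n):
    p=ctrl.camera_params(n);R=cv2.Rodrigues(np.array(p["rvec"],float))[0];return np.array(p["intrinsics"]),R,np.array(p["tvec"],float).ravel()
def onz(n,px,z):
    K,R,t=P(n);d=R.T@np.linalg.inv(K)@np.array([px[0],px[1],1.]);c=-R.T@t
    return c+d*(z-c[2])/d[2]
def proj(n,X):
    K,R,t=P(n);q=K@(R@np.asarray(X,float)+t);return q[:2]/q[2]
E
python3 - <<'E'
from h import *
for n in("top","scene"):
    im,d=ctrl.camera(n);cv2.imwrite(f"pics/{n}.png",im[:,:,::-1])
    for t,z in(("hide_tab",.145),("hide_nub",.148),("dish_tab",.145),("dish_nub",.148),("hide",0),("large_dish",0),("hide_tub",0),("jar",0),("mister",0)):
        for r in ctrl.tip_of(n,t)[:3]: print(n,t,round(r["score"],2),np.round(r["point"]),onz(n,r["point"],z).round(3))
o=ctrl.get_obs();print(o["time_s"],o["ee_pos"],o["eef_rot"],o["force"])
E
```

```text
top hide_tab 0.84 [420. 197.] [ 0.529 -0.168  0.145]
top hide_nub 0.59 [476. 208.] [ 0.507 -0.313  0.148]
top dish_tab 0.74 [257. 200.] [0.496 0.254 0.145]
top dish_nub 0.64 [300. 146.] [0.651 0.152 0.148]
top hide 0.58 [434. 214.] [ 0.518 -0.241  0.   ]
top hide 0.29 [268. 210.] [0.5  0.24 0.  ]
top large_dish 0.63 [286. 225.] [0.459 0.186 0.   ]
top hide_tub 0.85 [413. 207.] [ 0.534 -0.181  0.   ]
top jar 0.75 [346. 226.] [0.466 0.013 0.   ]
top jar 0.7 [326. 254.] [0.382 0.066 0.   ]
top mister 0.77 [181. 215.] [0.471 0.494 0.   ]
scene hide_tab 0.97 [279. 280.] [ 0.522 -0.178  0.145]
scene hide_nub 0.58 [242. 327.] [ 0.506 -0.31   0.148]
scene hide_nub 0.32 [299. 241.] [ 0.515 -0.066  0.148]
scene dish_tab 0.63 [342. 158.] [0.497 0.248 0.145]
scene dish_tab 0.34 [284. 279.] [ 0.532 -0.17   0.145]
scene dish_nub 0.62 [321. 188.] [0.493 0.111 0.148]
scene dish_nub 0.47 [367. 303.] [ 0.725 -0.145  0.148]
scene hide 0.74 [266. 325.] [ 0.505 -0.242  0.   ]
scene large_dish 0.53 [325. 200.] [0.47  0.187 0.   ]
scene hide_tub 0.76 [283. 304.] [ 0.518 -0.177  0.   ]
scene jar 0.9 [301. 241.] [0.47  0.018 0.   ]
scene jar 0.84 [286. 218.] [0.392 0.074 0.   ]
scene jar 0.62 [283. 280.] [ 0.484 -0.115  0.   ]
scene mister 0.89 [360. 139.] [ 0.463  0.5   -0.   ]
scene mister 0.55 [326. 196.] [0.467 0.203 0.   ]
scene mister 0.39 [327. 201.] [0.477 0.186 0.   ]
1.0 [0.24062709 0.49455202 0.21944472] [-3.14156519e+00  9.85006698e-06  2.68878475e+00] [ 0.14268047  1.4246566  -0.60392894]
```

View pics/top.png

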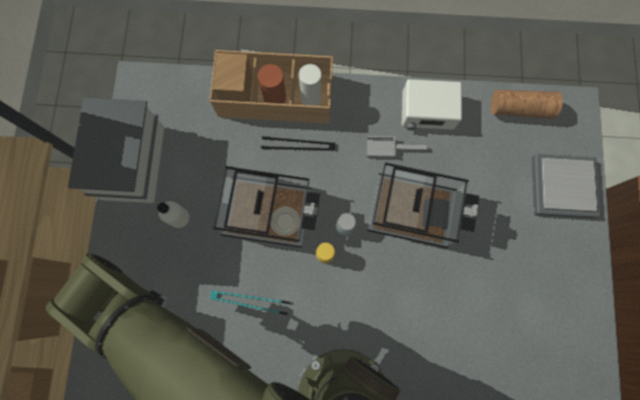

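View pics/scene.png

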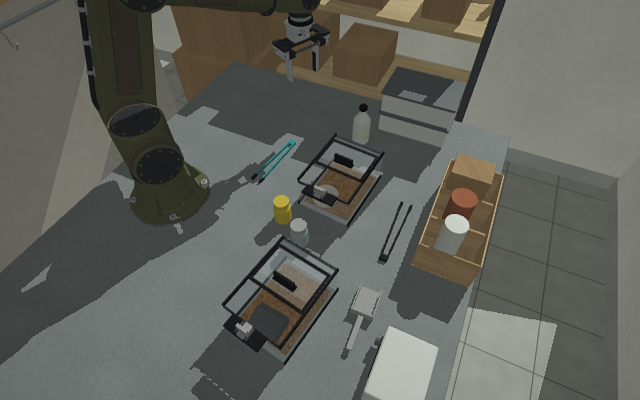

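```bash
python3 - <<'E'
from h import *
im=cv2.imread("pics/top.png")
c=cv2.resize(im[155:255,360:490],None,fx=6,fy=6,interpolation=cv2.INTER_CUBIC)
# tub frame guess from tab, nub
yaw=-0.136;R=np.array([[np.cos(yaw),-np.sin(yaw)],[np.sin(yaw),np.cos(yaw)]]);o=np.array([.5065,-.3115])+R@[0,.136]
print(o)
def w(x,y,z):return np.r_[o+R@[x,y],z]
pts=[[w(x,y,.12) for x,y in((-.085,-.115),(.085,-.115),(.085,.115),(-.085,.115))]]
pp=(np.array([proj("top",p) for p in pts[0]])-[360,155])*6
cv2.polylines(c,[pp.astype(int)],True,(0,255,0),1)
for p in((.5255,-.173,.145),(.5065,-.3115,.148)): cv2.circle(c,tuple(((proj("top",p)-[360,155])*6).astype(int)),4,(0,0,255),1)
cv2.imwrite("pics/crop.png",c)
E
```

```text
[ 0.52493904 -0.17675579]
```

View pics/crop.png

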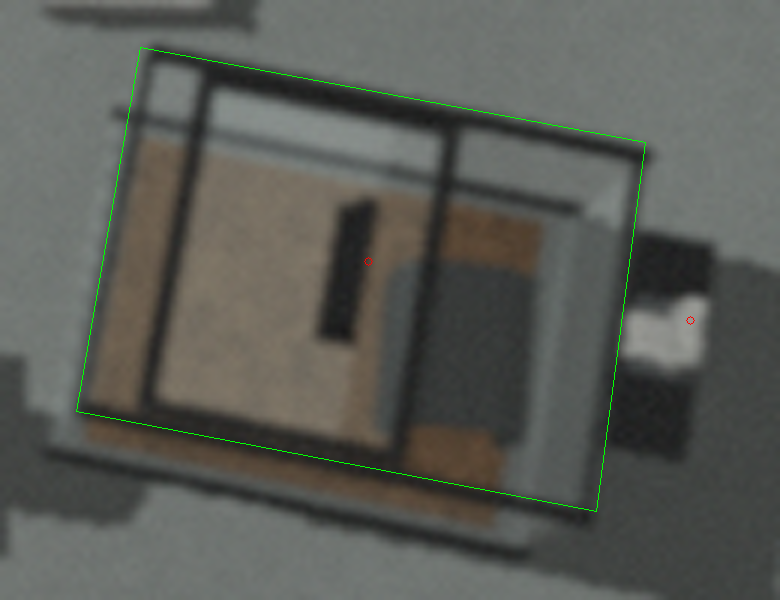

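The tub to close is at (413,207) in the top view: it holds the dark grey hide at (436,218). The one at (265,205) holds the white dishes and stays open. In the crop the tab is around (348,270) and the bolt nub at (690,325).

move_arm(
  targets=[
    [-1,-0.76,-0.61,0,0,0,0.09],
    [-1,-1.52,-1.23,0,0,0,0.18],
    [-1,-2.28,-1.84,0,0,0,0.27],
    [-1,-3.04,-2.46,0,0,0,0.36],
    [-1,-3.8,-3.07,0,0,0,0.45],
    [-1,-4.56,-3.68,0,0,0,0.54],
    [-1,-5.31,-4.3,0,0,0,0.63],
    [-1,-6.07,-4.9,0,0,0,0.72],
    [-1,-6.83,-5.53,0,0,0,0.81],
    [-1,-7.59,-6.14,0,0,0,0.9],
    [-1,-8.35,-6.75,0,0,0,0.99],
    [-1,-9.1,-7.37,0,0,0,1.08],
  ],
)

```text
time_s: 2.2
ee_pos: [0.4891, -0.038, 0.2197]
eef_rot: [3.141, 0.0, 1.605]
force: [1.1, 1.1, 1.8]
grip_width: 0.0022
grip_force: 0.0
```

move_arm(
  targets=[
    [-1,-0.6,0.26,0,0,0,0.06],
    [-1,-1.2,0.52,0,0,0,0.12],
    [-1,-1.76,0.77,0,0,0,0.178],
    [-1,-1.76,0.77,0,0,0,0.178],
    [-1,-1.76,0.77,0,0,0,0.178],
  ],
)

```text
time_s: 2.7
ee_pos: [0.5302, -0.1225, 0.2191]
eef_rot: [-3.141, -0.0, 1.431]
force: [0.2, 0.2, -0.2]
grip_width: 0.0006
grip_force: 0.0
```

```bash
cat >> h.py <<'E'
from scipy.spatial.transform import Rotation as Ro
def wparam():
    p=ctrl.camera_params("wrist");o=ctrl.get_obs();T=np.eye(4);T[:3,:3]=Ro.from_euler("xyz",o["eef_rot"]).as_matrix();T[:3,3]=o["ee_pos"]
    return np.array(p["intrinsics"]),T@np.array(p["T_tool_cam"])
def wonz(K,T,px,z):
    u=np.array([(px[0]-K[0,2])/K[0,0],(px[1]-K[1,2])/K[1,1]]);r=np.hypot(*u)
    d=T[:3,:3]@np.r_[u/r*np.sin(r),np.cos(r)];return T[:3,3]+d*(z-T[2,3])/d[2]
def look(name):
    K,T=wparam();im,d=ctrl.camera("wrist");cv2.imwrite(f"pics/{name}.png",im[:,:,::-1])
    for t,z in(("hide_tab",.145),("hide_nub",.148)):
        for r in ctrl.tip_of("wrist",t)[:2]: print(t,round(r["score"],2),np.round(r["point"]),wonz(K,T,r["point"],z).round(4))
        for r in ctrl.cut_out("wrist",t)[:1]:
            m=np.argwhere(r["region"])[:,::-1];print(" region",m.min(0),m.max(0))
    o=ctrl.get_obs();print(o["time_s"],o["ee_pos"],o["eef_rot"],o["force"])
    return K,T
E
python3 -c "
from h import *
look('w1')"
```

```text
region [232 164] [407 280]
 region [312 350] [320 367]
2.95 [ 0.53025602 -0.12155564  0.21972158] [3.14121104e+00 1.68062654e-05 1.43212628e+00] [ 0.50806635 -0.90813252  0.16288134]
```

View pics/w1.png

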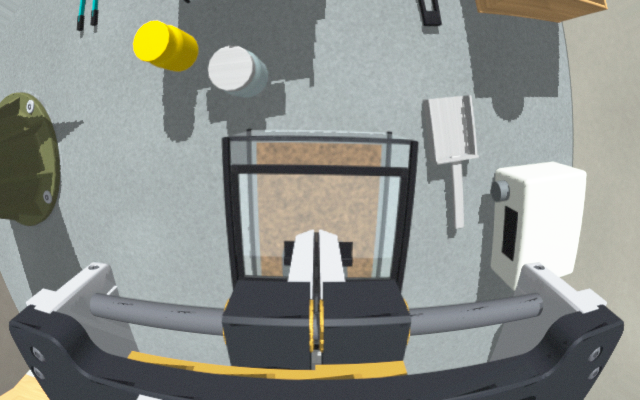

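The tab shows behind the fingers at (318,253), and the fingers are centred on it and square to the tub. Checking its distance.

```bash
python3 -c "
from h import *
K,T=wparam()
for p,z in(((284,241),.145),((353,241),.145),((223,140),.12),((418,143),.12),((318,172),.119)): print(p,wonz(K,T,p,z).round(4))
"
```

```text
(284, 241) [ 0.5011 -0.1428  0.145 ]
(353, 241) [ 0.5589 -0.1509  0.145 ]
(223, 140) [ 0.4585 -0.0523  0.12  ]
(418, 143) [ 0.6287 -0.0783  0.12  ]
(318, 172) [ 0.5371 -0.0932  0.119 ]
```

move_arm(
  targets=[
    [-1,0.1,0,0.4,0,0,0],
    [-1,0.1,0,0.8,0,0,0],
    [-1,0.1,0,1.2,0,0,0],
    [-1,0.1,0,1.48,0,0,0],
    [-1,0.1,0,1.48,0,0,0],
    [-1,0,0,1.48,0,0,0],
    [-1,-0.1,0,1.48,0,0,0],
    [-1,-0.2,0,1.48,0,0,0],
    [-1,-0.3,0,1.48,0,0,0],
    [-1,-0.4,0,1.48,0,0,0],
    [-1,-0.5,0,1.48,0,0,0],
    [-1,-0.6,0,1.48,0,0,0],
  ],
)

```text
time_s: 4.15
ee_pos: [0.5261, -0.1525, 0.1455]
eef_rot: [3.142, 0.0, 1.431]
force: [0.6, 0.1, 0.3]
grip_width: 0.0002
grip_force: 0.0
```

move_arm(
  targets=[
    [-1,-0.12,0,0,0,0,0],
    [-1,-0.24,0,0,0,0,0],
    [-1,-0.36,0,0,0,0,0],
    [-1,-0.48,0,0,0,0,0],
    [-1,-0.6,0,0,0,0,0],
    [-1,-0.72,0,0,0,0,0],
    [-1,-0.84,0,0,0,0,0],
    [-1,-0.96,0,0,0,0,0],
    [-1,-1.08,0,0,0,0,0],
    [-1,-1.2,0,0,0,0,0],
    [-1,-1.3,0,0,0,0,0],
    [-1,-1.4,0,0,0,0,0],
  ],
)

```text
time_s: 5.35
ee_pos: [0.5163, -0.2218, 0.1454]
eef_rot: [-3.142, 0.0, 1.431]
force: [-0.9, 2.8, -0.5]
grip_width: 0.0006
grip_force: 1.2
```

```bash
python3 -c "
from h import *
look('w2')"
```

```text
region [197 134] [440 301]
hide_nub 0.72 [309. 361.] [ 0.5005 -0.3075  0.148 ]
 region [312 340] [320 367]
5.6 [ 0.51660933 -0.22151999  0.14565357] [3.14085909e+00 4.74375245e-04 1.43077925e+00] [-0.02618856 -0.56930577  0.82903514]
```

View pics/w2.png

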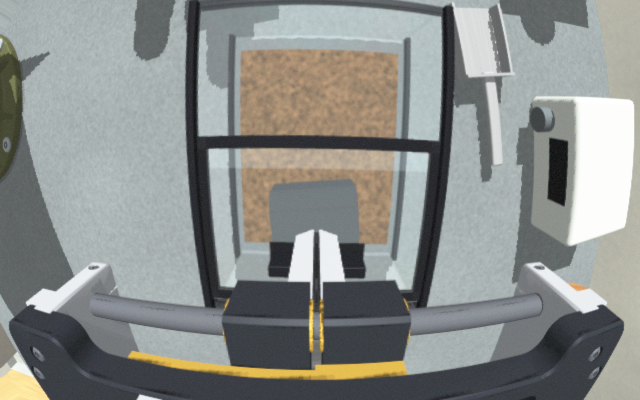

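The cover is following the fingers and the tab is still against them at (318,258). About 19 mm remain.

move_arm(
  targets=[
    [-1,-0.06,0,0,0,0,0],
    [-1,-0.12,0,0,0,0,0],
    [-1,-0.18,0,0,0,0,0],
    [-1,-0.24,0,0,0,0,0],
    [-1,-0.28,0,0,0,0,0],
    [-1,-0.31,0,0,0,0,0],
    [-1,-0.34,0,0,0,0,0],
    [-1,-0.34,0,0,0,0,0],
  ],
)

```text
time_s: 6.4
ee_pos: [0.5141, -0.2378, 0.1455]
eef_rot: [-3.141, -0.001, 1.431]
force: [0.7, 5.8, 2.4]
grip_width: 0.0007
grip_force: 2.9
```

move_arm(
  targets=[
    [-1,-0.02,0,0,0,0,0],
    [-1,-0.04,0,0,0,0,0],
    [-1,-0.04,0,0,0,0,0],
  ],
)

```text
time_s: 6.7
ee_pos: [0.514, -0.2381, 0.1455]
eef_rot: [-3.141, -0.004, 1.431]
force: [1.4, 18.9, 5.3]
grip_width: 0.0001
grip_force: 9.0
```

Firm stop: 19 N, no further travel. Backing off, rising and moving past the nub.

move_arm(
  targets=[
    [-1,0.2,0,0,0,0,0],
    [-1,0.3,0,-0.3,0,0,0],
    [-1,0.3,0,-0.9,0,0,0],
    [-1,0.3,0,-1.5,0,0,0],
    [-1,-0.2,0,-1.5,0,0,0],
    [-1,-0.8,0,-1.5,0,0,0],
    [-1,-1.4,0,-1.5,0,0,0],
    [-1,-1.9,0,-1.5,0,0,0],
    [-1,-2.3,0,-1.5,0,0,0],
    [-1,-2.3,0,-1.5,0,0,0],
    [-1,-2.3,0,-1.5,0,0,0],
  ],
)

```text
time_s: 7.8
ee_pos: [0.4978, -0.3538, 0.2207]
eef_rot: [3.142, -0.0, 1.43]
force: [-0.4, -0.5, 0.1]
grip_width: 0.0003
grip_force: 0.0
```

```bash
python3 -c "
from h import *
look('w3')
im,d=ctrl.camera('scene');cv2.imwrite('pics/s3.png',cv2.resize(im[220:370,200:360,::-1],None,fx=4,fy=4))"
```

```text
hide_tab 0.82 [315.  84.] [ 0.5123 -0.2523  0.145 ]
 region [225   0] [407 136]
hide_nub 0.59 [312. 159.] [ 0.5017 -0.3097  0.148 ]
 region [296 133] [334 172]
8.05 [ 0.49800752 -0.35331277  0.22067998] [3.14143441e+00 1.11915283e-04 1.43180376e+00] [ 0.5495989  -0.37646295  0.27519955]
```

View pics/w3.png

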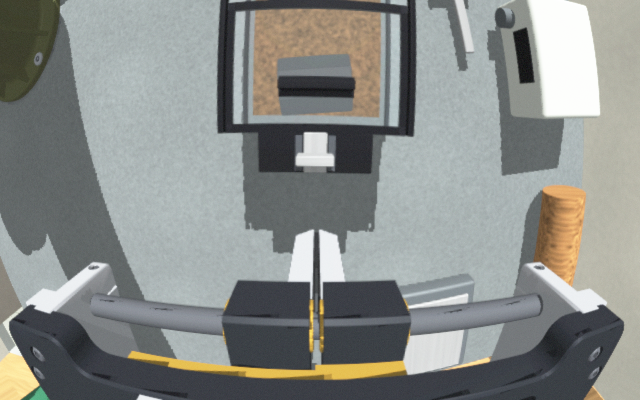

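View pics/s3.png

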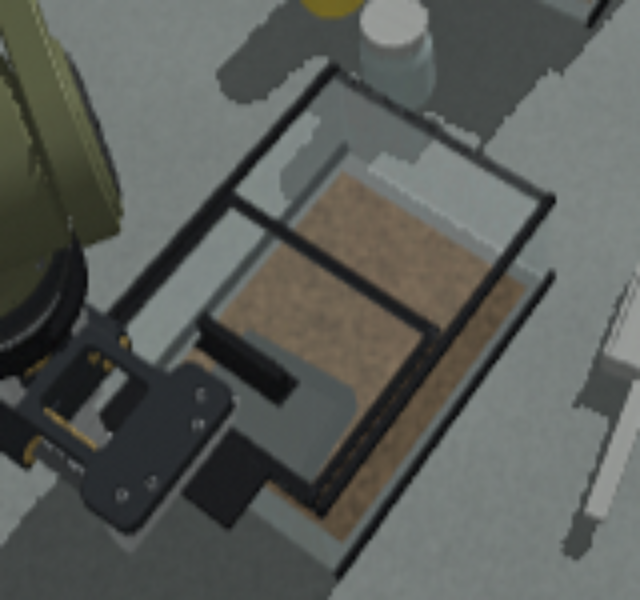

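The cover is shut: its frame meets the -y end at (315,128), with the tab at (315,84). The nub at (315,158) is still drawn back, about 30 mm ahead of the fingers and centred on them. Next I lower and push it.

move_arm(
  targets=[
    [-1,0,0,0.5,0,0,0],
    [-1,0,0,1.0,0,0,0],
    [-1,0,0,1.44,0,0,0],
    [-1,0.1,0,1.44,0,0,0],
    [-1,0.25,0,1.44,0,0,0],
    [-1,0.4,0,1.44,0,0,0],
    [-1,0.5,0,1.44,0,0,0],
    [-1,0.6,0,1.44,0,0,0],
    [-1,0.7,0,1.44,0,0,0],
    [-1,0.78,0,1.44,0,0,0],
    [-1,0.84,0,1.44,0,0,0],
    [-1,0.84,0,1.44,0,0,0],
  ],
)

```text
time_s: 9.3
ee_pos: [0.5036, -0.3121, 0.1484]
eef_rot: [-3.141, -0.0, 1.431]
force: [-0.3, -0.4, 0.2]
grip_width: 0.0008
grip_force: 0.0
```

move_arm(
  targets=[
    [-1,0.04,0,0,0,0,0],
    [-1,0.08,0,0,0,0,0],
    [-1,0.12,0,0,0,0,0],
    [-1,0.15,0,0,0,0,0],
    [-1,0.15,0,0,0,0,0],
  ],
)

```text
time_s: 9.8
ee_pos: [0.5046, -0.3051, 0.1484]
eef_rot: [3.141, 0.001, 1.431]
force: [0.9, -3.1, -1.1]
grip_width: 0.0005
grip_force: 1.7
```

move_arm(
  targets=[
    [-1,0.03,0,0,0,0,0],
    [-1,0.05,0,0,0,0,0],
    [-1,0.05,0,0,0,0,0],
  ],
)

```text
time_s: 10.1
ee_pos: [0.5046, -0.3046, 0.1485]
eef_rot: [3.141, 0.004, 1.43]
force: [-1.6, -17.9, -3.6]
grip_width: 0.0007
grip_force: 8.6
```

Firm stop at 18 N. Backing away to check.

move_arm(
  targets=[
    [-1,-0.2,0,0,0,0,0],
    [-1,-0.6,0,0,0,0,0],
    [-1,-0.95,0,0,0,0,0],
    [-1,-1.0,0,-0.5,0,0,0],
    [-1,-1.0,0,-1.0,0,0,0],
    [-1,-1.0,0,-1.5,0,0,0],
    [-1,-1.0,0,-1.5,0,0,0],
    [-1,-1.0,0,-1.5,0,0,0],
  ],
)

```text
time_s: 10.9
ee_pos: [0.4977, -0.3528, 0.2232]
eef_rot: [3.142, -0.0, 1.43]
force: [-0.2, -0.2, -1.2]
grip_width: 0.0003
grip_force: 0.0
```

```bash
python3 -c "
from h import *
look('w4')
im=cv2.imread('pics/w4.png');cv2.imwrite('pics/w4c.png',cv2.resize(im[0:250,190:440],None,fx=2.4,fy=2.4))
ctrl.camera('top')
for t,z in(('dish_tab',.145),('jar',0),('mister',0),('hide',0),('large_dish',0)):
    for r in ctrl.tip_of('top',t)[:2]: print(t,np.round(r['point']))
"
```

```text
hide_tab 0.7 [312.  84.] [ 0.5104 -0.2502  0.145 ]
 region [226   1] [407 137]
 region [295 110] [334 150]
11.15 [ 0.49775438 -0.35205565  0.2224725 ] [-3.14027427e+00 -8.16653648e-04  1.43071112e+00] [-0.14987876 -0.15645675 -0.08453606]
dish_tab [256. 201.]
jar [322. 253.]
jar [346. 226.]
mister [180. 217.]
large_dish [285. 224.]
```

View pics/w4c.png

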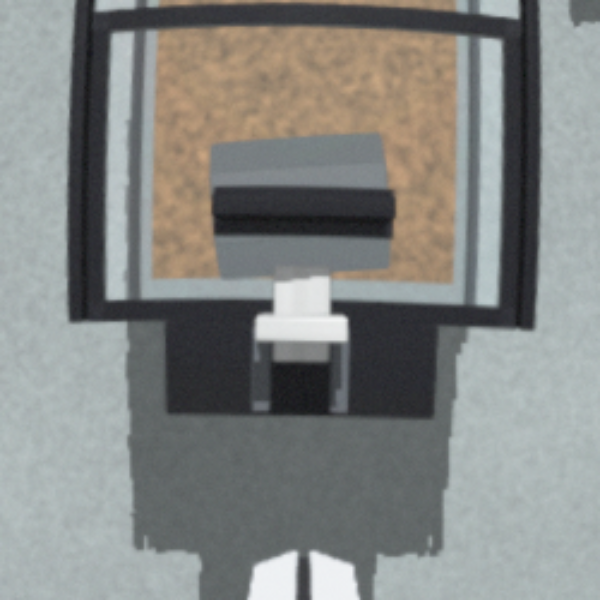

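The bolt's tip lies over the shut cover's edge (crop 300,295). The nub moved about 22 px, or roughly 19 mm. The detected dish tab, jar, mister and large dish are where they were, and the arm is clear.

```bash
python3 -c "
from station import ctrl
print(ctrl.hand_in())"
```

```text
the job is handed in; nothing more can be done
None
```

I pushed the hide tub's cover fully shut and its bolt about 19 of 20 mm in (both hit firm stops at under 20 N), saw no change to the dish tub or the loose things I re-checked, and handed the job in; no verdict was returned.

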